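# Swing the asphalt slab a quarter turn round the corner post of the squareness gauge

## Task

The orange side of the sawn asphalt slab is the next to be read on the squareness gauge. Slide the slab up against the dark corner post and, pushing on its side so that it keeps bearing on the post, swing it a quarter turn anticlockwise (seen from above) round the post, flat on the plate, until the orange side faces the dial gauge. Then press it home, flush on both brass studs with a firm fingertip push of 12 to 15 N and touching the post too, and leave it there: its edges crumble, so never push it with more than 30 N, and keep off the dial gauge and the other things lying about.

Things in the scene. Friction and masses are not known exactly. Their poses are not given: they have to be found in the camera images.
- base_plate: ground steel base plate of the squareness gauge, 360 x 260 x 15 mm, fixed to the bench. Origin: centre of its underside, on the bench top. x: along the 360 mm length, away from the robot, towards the dial gauge; y: to the left; z up. Top face at z = 15 mm. Four brass screw heads (18 mm across, 4 mm high) near its corners at x +-165, y +-115 mm
- post: fixed corner post on the plate: upright dark steel pin, 20 mm diameter, 45 mm high above the plate. Origin: on its axis at the plate's top face, 0 mm along x and +45 mm along y of the plate from the plate's centre
- studs: the two fixed locating studs: upright brass pins, 12 mm diameter, 28 mm high. Origin: midway between them at the plate's top face, at x 91, y -15 mm of the plate; the pins stand 35 mm to either side of it along the plate's y, so a flat side resting against both is square to the plate's x at plate x = 85 mm
- gauge: fixed dial gauge beyond the studs: a clamp block and a black dial, 56 mm across, white face up, topmost 32 mm above the plate. Origin: at the plate's top face, midway between the near sides of the two studs (plate x 85, y -15 mm); everything but its plunger lies 12 mm or more beyond that along the plate's x
- plunger (a joint): travel of the dial gauge's sprung plunger, in m: 0 = fully out, its round tip (6 mm) then stands 4 mm towards the robot from the line of the studs, midway between them, 12.5 mm above the plate; grows as it is pushed in along the plate's x, 0.004 with a flat side home on both studs. Spring: 0.4 N at 0, 0.85 N at 0.004
- slab: sawn square asphalt slab, 100 x 100 x 25 mm, 0.6 kg, flat on the plate, too wide to grip. Origin: centre of its underside; axes square to its sides. At the start its +x side faces the post, 8 to 48 mm clear of it, its x within 0.2 rad of the plate's; home, its origin is at plate x 35, y -15 mm and its x along the plate's +y. Drag on the plate 3 to 4 N, and rubbing on the post adds to it
- orange_side (a point): middle of the slab's orange-painted side (its -y side, with an orange line along the top edge too), half-way up; at first this side faces the plate's right (-y), in the end it must face the studs and the dial gauge
- core: bystander: round black asphalt core standing on the bench beside the plate, 70 mm diameter, 45 mm high. Origin: centre of its underside
- tin: bystander: round metal sample tin with lid, 79 mm diameter, 34 mm high, on the bench beside the plate. Origin: centre of its underside
- set_block: bystander: steel setting block with brass faces, 50 x 24 x 30 mm, on the plate's far left part. Origin: centre of its underside
- hex_key: bystander: T-handled hex key lying on the bench to the right of the plate, red grip 80 mm long, 130 mm shaft, 16 mm high. Origin: under it, 15 mm from the grip's axis along the shaft (its x)
There are look-alikes about, which are no part of the job. Leave any green or purple look-alike of the slab alone.

How it is judged:
On the way, in this order (a step that is already met when the one before it is completed fails the run):
1. part-way through the quarter turn (30 to 63 degrees) the slab bears on the corner post with more than 0.5 N (angle between the x axis of slab and the x axis of base_plate, either way round between 0.52 and 1.1 rad and y of orange_side in the frame of base_plate below -0.02 m and contact force between slab and post above 0.5 N), for 0.1 s.
2. the slab, turned with its orange side to the gauge and square within 0.03 rad, is pressed on the studs with more than 2 N (angle between the x axis of slab and the y axis of base_plate, either way round below 0.03 rad and x of orange_side in the frame of base_plate above 0.082 m and contact force between slab and studs above 2 N), for 0.2 s.
At the end, for the whole second after the job is handed in: The slab lies flat on the plate, at rest, with its orange side home on both studs (within 1.5 mm, square to the plate within 0.02 rad), its neighbouring side within 2 mm of touching the post, and the gauge's plunger pushed in by 2.5 mm or more (x of slab in the frame of base_plate between 0.0335 and 0.037 m and y of slab in the frame of base_plate between -0.017 and -0.013 m and z of slab in the frame of base_plate below 0.017 m and x of orange_side in the frame of base_plate above 0.082 m and angle between the x axis of slab and the y axis of base_plate, either way round below 0.02 rad and value of joint plunger above 0.0025 m and linear speed of slab below 0.01 m/s).
It fails at once if the robot pushes the slab with more than 30 N (contact force between any of the fingers, the arm and slab above 30 N).
It fails at once if the slab is tilted by more than 0.12 rad or lifted more than 10 mm off the plate (angle between slab's own z axis and vertical above 0.12 rad or z of slab in the frame of base_plate above 0.025 m).
It fails at once if the robot presses on the dial gauge with more than 2 N (contact force between any of the fingers, the arm and gauge above 2 N).
It fails at once if a bystander is shifted by more than 15 mm (distance of any of core, tin, set_block, hex_key from where it was at the start of the episode above 0.015 m).
It also fails if it takes over 72 s, if anything falls off the work surface, if the arm or the gripper's body presses on something with over 40 N, if the wrist force passes 120 N, or if a joint passes its speed limit or range.

## Robot

A 6-joint arm with a two-finger parallel gripper is mounted at the origin on the work surface. World frame = base frame: x ahead of the robot, y to its left, z up, the work surface at z = 0. Lengths are in m, angles in rad, forces in N, time in s.
With the tool pointing down it reaches from about 0.35 to 0.925 m from the base axis. Payload 6.4 kg.
Tool frame: the origin (TCP) lies at the centre of the arm's flange, where the gripper is bolted on; the fingertips stand 199 mm ahead of it and the grasp point (between the pads) lies 180 mm ahead of it; y points along the fingers, z is the direction in which the jaws open and shut, and the axes are right-handed (so a half turn about y gives the same grasp; the last joint's range is limited). The gripper opens to 94 mm and grips with 3 to 60 N. Pads are 16 mm wide; open, the fingers measure 119 mm over their backs; the gripper's body (75 mm by 177 mm) begins 78 mm behind the grasp point.
Start: joints at [-1.288, 0.245, 1.558, -0, 1.339, -0.174], TCP at [0.287, -0.583, 0.405] pointing down, gripper open.
Joint ranges: [-3.13, 3.13], [-1.02, 2.26], [0.13, 2.54], [-0.95, 4.09], [0.21, 2.88], [-2.74, 2.74]. Speed limits (rad/s): [2.57, 2.57, 3.14, 3.14, 3.14, 3.14].

## Interface

Orientations are given as a unit quaternion [w, x, y, z].
In Python, from cell import manip gives the robot as it stands. The module is installed in compiled form; this text tells all that it offers.
- The arm moves only by the shell command python3 -m creep 'ROWS' [FORCE]. ROWS is JSON, a list of rows, each an object with "delta_rot": the turn, a rotation vector about the tool's x, y, z in rad, a list of three; "slide": the shift along the tool's x, y, z in m, a list of three; "grip": the opening, from 0 (shut) to 1 (fully open). In form: [{"delta_rot": [ax, ay, az], "slide": [x, y, z], "grip": grip}, ...]. A call has 1 to 12 rows; each row shifts and turns the commanded pose from where the row before left it, along the tool's axes as they then stand; what a row does not reach is not made up. A row lasts 1/10 s, in which the tool goes at most 50 mm and 8.59 degrees, less where a joint would pass 70% of its speed; a pose out of reach is approached as far as the arm can. A call is refused whole if a number of a shift passes 0.05 or a number of a turn 0.15, either way. A call with a gripper value outside its range is refused whole. The fingers move at their own pace and stop on an object; FORCE is the grip in N (left out, the last holds). Time passes only in rows, so rows that do not move let the fingers close. It gives the time, the measured TCP pose, the force and the opening at its end, in the units of the state.
- manip.get_obs(): the state, without advancing time (a new reading comes with each control period).
- manip.grab_frame(name): name is "side" or "top" or "wrist"; returns the picture (420x560x3 uint8, red, green, blue); there is no depth.
- manip.get_calibration(name): a dict with "fx", "fy", "cx", "cy" (pixels), "origin" and "orientation" of the camera in the world. Camera axes: x right, y up, looking along -z (the intrinsics and any distortion apply to the point x, -y, -z); pixel columns grow to the right and rows downward; lengths in m; the calibration is good to about 2 mm. The wrist camera is an equidistant fisheye: a pixel r from the principal point sees the ray r / f radians off the axis. A picture is of the moment at which its call begins: read the wrist's pose just before it. get_calibration takes no time and is no camera call; for the wrist camera it gives the pose at the moment of the call.
- manip.hand_in(): hands the job in, once; it reports no verdict.
The state is a dict: "clock": time; "qpos": joint angles; "qvel": joint speeds; "effort": joint torques, N m; "tcp_pos": TCP position; "tcp_rot": TCP orientation; "force": force on the tool from outside, world axes, zero at the start; "wrist_torque": the same for the moment, N m; "gripper_width": finger opening in m.
Only numpy, scipy, OpenCV 4.12 (cv2) and the standard library are available. Lean on these libraries where they do the work, as an engineer would, in place of code of your own. Each camera call takes 0.05 s, during which the arm holds its last target. There are 200 camera calls.

## Working session

There is one attempt and no reset: what is moved stays moved. The work goes in short steps, Python scripts to look and compute and a shell command to move; the robot and the scene stay as the last step left them, time stands still between calls to the robot, and variables do not carry over. Pictures are saved under pics/ and viewed, about 8 in all and at most 12, crops included, and the job is handed in when it is done.

```bash
mkdir -p pics
python3 - <<'E'
from cell import manip
import cv2,numpy as np
o=manip.get_obs();print({k:np.round(v,4).tolist() for k,v in o.items()})
for n in("top","side","wrist"):
    c=manip.get_calibration(n);print(n,c)
    cv2.imwrite(f"pics/{n}0.png",manip.grab_frame(n)[:,:,::-1])
E
```

```text
{'clock': 0.0, 'qpos': [-1.2881, 0.2458, 1.559, -0.0, 1.3387, -0.1741], 'qvel': [-0.0003, -0.0002, 0.0008, -0.0009, -0.001, 0.0005], 'effort': [-0.0003, -41.5835, -31.4598, 0.0686, 0.0333, -0.0002], 'tcp_pos': [0.2866, -0.5831, 0.4035], 'tcp_rot': [0.1601, -0.1602, 0.6894, -0.6881], 'force': [0.4752, 0.6874, 0.2184], 'wrist_torque': [0.0496, 0.0023, -0.0003], 'gripper_width': 0.0942}
top {'fx': 476.3171285414828, 'fy': 476.3171285414828, 'cx': 277.16690997471227, 'cy': 207.48900615110637, 'origin': array([0.39230934, 0.02759651, 1.06087335]), 'orientation': array([-0.69482295, -0.05762457,  0.05830408,  0.71449361])}
side {'fx': 411.4206584256291, 'fy': 411.4206584256291, 'cx': 276.9979166839808, 'cy': 208.2776326039915, 'origin': array([0.48303283, 0.65773589, 0.67838046]), 'orientation': array([-0.05985972, -0.01998703,  0.37977442,  0.92292401])}
wrist {'fx': 325.19226210127806, 'fy': 325.19226210127806, 'cx': 288.4803892742496, 'cy': 211.56642921780337, 'origin': array([ 0.35471826, -0.54971211,  0.38440885]), 'orientation': array([ 0.84133917, -0.11108126,  0.07086031, -0.52420241])}
```

View pics/top0.png

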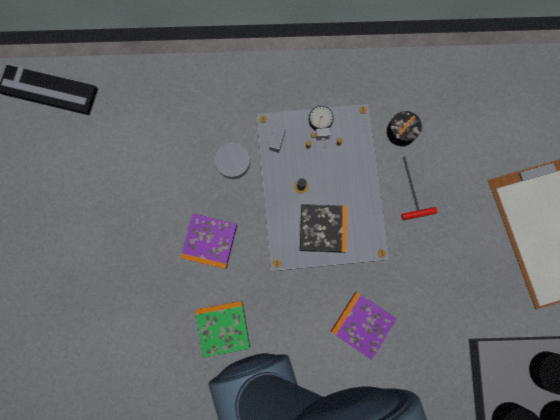

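View pics/side0.png

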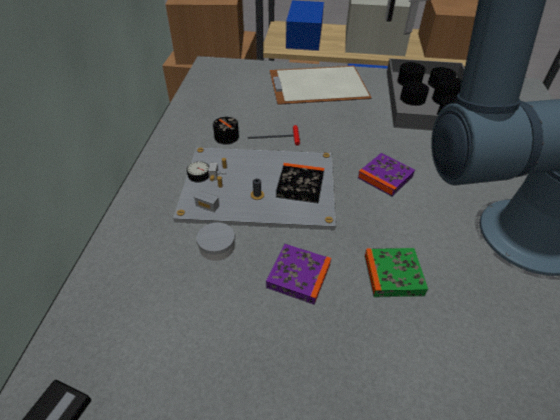

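The top view shows the plate with brass screws at (263,119), (363,110), (277,264) and (381,253). The slab is at (324,229) with its orange edge on the right, the post at (301,185), the studs at (308,145) and (339,141), and the dial at (321,118). The side view agrees: slab at (300,183), post at (257,188). The coloured look-alikes are off the plate.

```bash
cat > h.py <<'E'
import cv2,numpy as np
from cell import manip
from scipy.spatial.transform import Rotation as R
def rot(q): return R.from_quat(np.roll(q,-1)).as_matrix()
def rays(c,uv):
    uv=np.atleast_2d(uv).astype(float)
    d=np.c_[(uv[:,0]-c['cx'])/c['fx'],-(uv[:,1]-c['cy'])/c['fy'],-np.ones(len(uv))]
    return d@rot(c['orientation']).T
def plane(c,uv,z):
    d=rays(c,uv); o=np.array(c['origin']); return o+d*((z-o[2])/d[:,2])[:,None]
def tri(c1,u1,c2,u2):
    d=[rays(c1,u1)[0],rays(c2,u2)[0]];o=[np.array(c1['origin']),np.array(c2['origin'])]
    A=np.zeros((3,3));b=np.zeros(3)
    for di,oi in zip(d,o):
        di=di/np.linalg.norm(di);P=np.eye(3)-np.outer(di,di);A+=P;b+=P@oi
    return np.linalg.solve(A,b)
def brass(img):
    h=cv2.cvtColor(img,cv2.COLOR_RGB2HSV)
    m=cv2.inRange(h,(14,110,70),(30,255,255))
    n,_,s,ce=cv2.connectedComponentsWithStats(m)
    return [(ce[i].round(1).tolist(),int(s[i,4])) for i in range(1,n) if s[i,4]>8]
def slabmask(img,roi):
    x0,y0,x1,y1=roi;h=cv2.cvtColor(img,cv2.COLOR_RGB2HSV)
    org=cv2.inRange(h,(5,150,90),(14,255,255))
    m=cv2.inRange(h,(0,0,0),(180,255,62))|org
    k=np.zeros_like(m);k[y0:y1,x0:x1]=m[y0:y1,x0:x1]
    k=cv2.morphologyEx(k,cv2.MORPH_CLOSE,np.ones((9,9)));k=cv2.morphologyEx(k,cv2.MORPH_OPEN,np.ones((9,9)))
    c=max(cv2.contourArea and cv2.findContours(k,0,2)[0],key=cv2.contourArea)
    oo=np.zeros_like(m);oo[y0:y1,x0:x1]=org[y0:y1,x0:x1]
    return cv2.convexHull(c)[:,0],np.argwhere(oo)[:,::-1]
E
python3 - <<'E'
from h import *
ct,cs=manip.get_calibration("top"),manip.get_calibration("side")
t=cv2.imread("pics/top0.png")[:,:,::-1].copy();s=cv2.imread("pics/side0.png")[:,:,::-1].copy()
bt=[b for b in brass(t) if 240<b[0][0]<400 and 90<b[0][1]<280];bs=[b for b in brass(s) if 160<b[0][0]<350 and 140<b[0][1]<240]
print(bt);print(bs)
for b in bt: print(b[0],plane(ct,b[0],.019).round(4))
hull,org=slabmask(t,(285,195,360,262))
w=plane(ct,hull,.04)[:,:2]
r=cv2.minAreaRect((w*1000).astype(np.float32));print("slab",r,cv2.boxPoints(r).round(1).tolist())
print("orange",plane(ct,org.mean(0),.04))
big=cv2.resize(t[90:280,240:400],None,fx=4,fy=3.1,interpolation=2)
a=cv2.resize(t[90:280,240:400],(505,600));b=cv2.resize(s[140:235,165:345],(800,422))
cv2.imwrite("pics/ct.png",a[:,:,::-1]);cv2.imwrite("pics/cs.png",b[:,:,::-1])
E
```

```text
[([362.5, 109.5], 32), ([262.8, 118.6], 33), ([313.0, 135.0], 15), ([339.3, 140.3], 19), ([308.2, 143.2], 17), ([300.3, 188.2], 60), ([344.0, 228.6], 212), ([381.5, 253.0], 36), ([276.5, 263.0], 36)]
[([199.9, 149.6], 17), ([326.0, 154.7], 18), ([223.7, 162.0], 26), ([211.7, 177.1], 15), ([219.0, 181.0], 30), ([256.9, 195.6], 48), ([203.7, 204.6], 30), ([180.5, 212.0], 27), ([328.6, 219.3], 29)]
[362.5, 109.5] [[ 0.7872 -0.1779  0.019 ]]
[262.8, 118.6] [[0.7718 0.0513 0.019 ]]
[313.0, 135.0] [[ 0.7296 -0.0619  0.019 ]]
[339.3, 140.3] [[ 0.7154 -0.1211  0.019 ]]
[308.2, 143.2] [[ 0.7106 -0.0503  0.019 ]]
[300.3, 188.2] [[ 0.607  -0.0286  0.019 ]]
[344.0, 228.6] [[ 0.5136 -0.1215  0.019 ]]
[381.5, 253.0] [[ 0.4578 -0.2006  0.019 ]]
[276.5, 263.0] [[0.4425 0.029  0.019 ]]
slab ((513.3170776367188, -69.15068054199219), (90.21050262451172, 98.71087646484375), 87.13306427001953) [[461.79998779296875, -111.69999694824219], [560.4000244140625, -116.69999694824219], [564.9000244140625, -26.600000381469727], [466.29998779296875, -21.600000381469727]]
orange [[ 0.52535421 -0.11460628  0.04      ]]
```

View pics/ct.png

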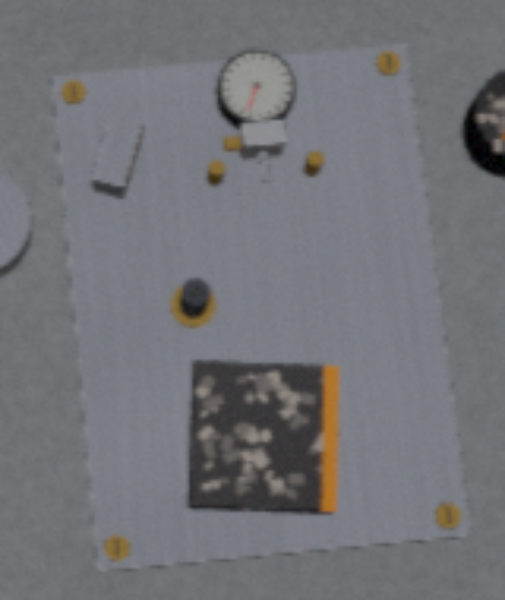

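View pics/cs.png

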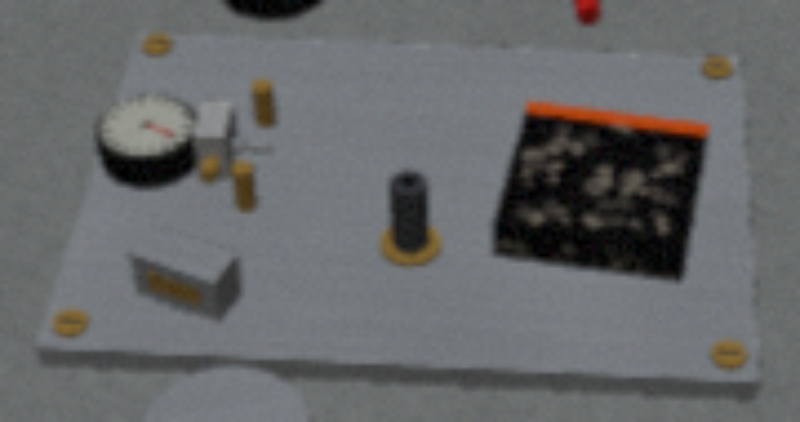

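The crops show that orange reads as a yellower hue in the top view, so my hull dropped that strip. I'll fix the mask, cross-check heights between the two views, and work out the plate frame.

```bash
sed -i 's/(5,150,90),(14,255,255)/(3,150,90),(30,255,255)/' h.py
cat >> h.py <<'E'
def platepose(c,z,px):
    w=plane(c,px,z)[:,:2] # order: (+x,-y),(+x,+y),(-x,-y),(-x,+y)
    P=np.array([[.165,-.115],[.165,.115],[-.165,-.115],[-.165,.115]])
    A=np.linalg.svd((P-P.mean(0)).T@(w-w.mean(0)));Rr=(A[0]@A[2]).T
    return w.mean(0),np.arctan2(Rr[1,0],Rr[0,0]),np.abs((w-w.mean(0))@Rr-P).max()
def slab(img,ct,roi,C,yaw):
    hull,org=slabmask(img,roi);w=plane(ct,hull,.04)[:,:2]
    r=cv2.minAreaRect((w*1000).astype(np.float32));c=np.array(r[0])/1000
    M=R.from_euler('z',yaw).as_matrix()[:2,:2]
    e=(plane(ct,org.mean(0),.04)[0,:2]-c)   # towards slab -y
    box=cv2.boxPoints(r)/1000;ed=[(box[i]+box[(i+1)%4])/2-c for i in range(4)]
    n=max(ed,key=lambda v:v@e/np.linalg.norm(v)); a=np.arctan2(n[1],n[0])+np.pi/2
    return (c-C)@M,(a-yaw+np.pi)%(2*np.pi)-np.pi,r[1]
E
python3 - <<'E'
from h import *
ct,cs=manip.get_calibration("top"),manip.get_calibration("side")
t=cv2.imread("pics/top0.png")[:,:,::-1].copy();s=cv2.imread("pics/side0.png")[:,:,::-1].copy()
pt=[[362.5,109.5],[262.8,118.6],[381.5,253],[276.5,263]];ps=[[199.9,149.6],[180.5,212],[326,154.7],[328.6,219.3]]
for a,b in zip(pt,ps): print("tri",tri(ct,a,cs,b).round(4))
print(platepose(ct,.019,pt),platepose(cs,.019,ps))
C,y,_=platepose(ct,.019,pt)
p,a,sz=slab(t,ct,(285,195,360,262),C,y);print("slab",p,a,sz)
M=R.from_euler('z',y).as_matrix()[:2,:2]
# post top, both views (crop scaling undone)
pu=[240+196/505*160,90+287/600*190];su=[165+409/800*180,140+180/422*95]
q=tri(ct,pu,cs,su);print("posttop",q,(q[:2]-C)@M)
# slab far-right top corner both views
pu=[240+339/505*160,90+366/600*190];su=[165+528/800*180,140+103/422*95];print("slab corner",tri(ct,pu,cs,su))
for l,u in(("studL",(216,164)),("studR",(315,153))): print(l,(plane(ct,[240+u[0]/505*160,90+u[1]/600*190],.043)[0,:2]-C)@M)
print(rot(manip.get_obs()['tcp_rot']).round(3))
E
```

```text
tri [ 0.787  -0.1779  0.019 ]
tri [0.7709 0.0512 0.0204]
tri [ 0.458  -0.2005  0.0196]
tri [0.4426 0.029  0.0198]
(array([ 0.61484524, -0.07453976]), np.float64(0.06769497183125643), np.float64(0.00021453169941564043)) (array([ 0.61463476, -0.07521268]), np.float64(0.06851021160820404), np.float64(0.0008896640337660577))
slab [-0.10118422  0.00791696] -0.11910335684245021 (98.79781341552734, 99.2829360961914)
posttop [ 0.61227083 -0.03074463  0.06134292] [0.00039394 0.04386896]
slab corner [ 0.56059354 -0.12872984  0.03794784]
studL [0.09280509 0.01919033]
studR [ 0.09411316 -0.05093415]
[[-0.897 -0.     0.441]
 [-0.441  0.001 -0.897]
 [-0.    -1.    -0.001]]
```

Plate frame: centre (0.6148, -0.0747), yaw 0.068. The two views agree within 1 mm, and the triangulated heights match the text: screws 19–20 mm, post top 61 mm, slab top 38 mm. The slab is at plate (-101, 8) mm with angle -0.119 rad. First I move behind it at a safe height, fingers half open.

```bash
python3 -m creep '[{"delta_rot":[0,0,0],"slide":[-0.029,0.0086,-0.0315],"grip":0.5},{"delta_rot":[0,0,0],"slide":[-0.029,0.0086,-0.0315],"grip":0.5},{"delta_rot":[0,0,0],"slide":[-0.029,0.0086,-0.0315],"grip":0.5},{"delta_rot":[0,0,0],"slide":[-0.029,0.0086,-0.0315],"grip":0.5},{"delta_rot":[0,0,0],"slide":[-0.029,0.0086,-0.0315],"grip":0.5},{"delta_rot":[0,0,0],"slide":[-0.029,0.0086,-0.0315],"grip":0.5},{"delta_rot":[0,0,0],"slide":[-0.029,0.0086,-0.0315],"grip":0.5},{"delta_rot":[0,0,0],"slide":[-0.029,0.0086,-0.0315],"grip":0.5},{"delta_rot":[0,0,0],"slide":[-0.029,0.0086,-0.0315],"grip":0.5},{"delta_rot":[0,0,0],"slide":[-0.029,0.0086,-0.0315],"grip":0.5},{"delta_rot":[0,0,0],"slide":[-0.029,0.0086,-0.0315],"grip":0.5},{"delta_rot":[0,0,0],"slide":[-0.029,0.0086,-0.0315],"grip":0.5}]'
python3 -m creep '[{"delta_rot":[0,0.078,0],"slide":[0,0,0],"grip":0.5},{"delta_rot":[0,0.078,0],"slide":[0,0,0],"grip":0.5},{"delta_rot":[0,0.078,0],"slide":[0,0,0],"grip":0.5},{"delta_rot":[0,0.078,0],"slide":[0,0,0],"grip":0.5},{"delta_rot":[0,0.078,0],"slide":[0,0,0],"grip":0.5},{"delta_rot":[0,0,0],"slide":[0,0,0],"grip":0.5},{"delta_rot":[0,0,0],"slide":[0,0,0],"grip":0.5}]'
cat >> h.py <<'E'
C0=np.array([.6148,-.0747]);Y0=.068;M0=R.from_euler('z',Y0).as_matrix()[:2,:2]
def state():
    o=manip.get_obs();r=rot(o['tcp_rot']);fp=M0.T@o['force'][:2]
    f=-r[:2,0]
    print("t",round(o['clock'],2),"tcp plate mm",((o['tcp_pos'][:2]-C0)@M0*1000).round(1),"z",round(o['tcp_pos'][2],4),
     "toolfwd ang in plate",round((np.arctan2(f[1],f[0])-Y0),4),"tilt",r[:2,1].round(4),"F plate",fp.round(2),round(o['force'][2],2),"w",round(o['gripper_width'],4),"q",o['qpos'].round(2))
E
python3 -c "from h import *;state()"
```

```text
clock: 1.35
tcp_pos: [0.4323, -0.0889, 0.3011]
tcp_rot: [-0.16, 0.16, -0.689, 0.689]
force: [1.0, 0.5, 1.2]
gripper_width: 0.047
clock: 2.05
tcp_pos: [0.4322, -0.0906, 0.3013]
tcp_rot: [0.024, -0.024, 0.707, -0.707]
force: [-0.2, 0.6, 0.4]
gripper_width: 0.0472
t 2.05 tcp plate mm [-183.2   -3.5] z 0.3013 toolfwd ang in plate 0.0004 tilt [-0.0002  0.0001] F plate [-0.18  0.58] 0.43 w 0.0472 q [-0.46 -0.13  2.16  0.    1.12  1.04]
```

```bash
python3 -m creep '[{"delta_rot":[0,0,0],"slide":[0,0.02,0],"grip":0.5},{"delta_rot":[0,0,0],"slide":[0,0.02,0],"grip":0.5},{"delta_rot":[0,0,0],"slide":[0,0.02,0],"grip":0.5},{"delta_rot":[0,0,0],"slide":[0,0.02,0],"grip":0.5},{"delta_rot":[0,0,0],"slide":[-0.005,0,0],"grip":0.5},{"delta_rot":[0,0,0],"slide":[-0.005,0,0],"grip":0.5},{"delta_rot":[0,0,0],"slide":[-0.005,0,0],"grip":0.5}]'
python3 -m creep '[{"delta_rot":[0,0,0],"slide":[-0.004,0,0],"grip":0.5},{"delta_rot":[0,0,0],"slide":[-0.004,0,0],"grip":0.5},{"delta_rot":[0,0,0],"slide":[-0.004,0,0],"grip":0.5},{"delta_rot":[0,0,0],"slide":[-0.004,0,0],"grip":0.5},{"delta_rot":[0,0,0],"slide":[-0.004,0,0],"grip":0.5},{"delta_rot":[0,0,0],"slide":[-0.004,0,0],"grip":0.5},{"delta_rot":[0,0,0],"slide":[-0.004,0,0],"grip":0.5},{"delta_rot":[0,0,0],"slide":[-0.004,0,0],"grip":0.5},{"delta_rot":[0,0,0],"slide":[-0.004,0,0],"grip":0.5}]'
python3 - <<'E'
from h import *
state()
t=manip.grab_frame("top");cv2.imwrite("pics/t1.png",cv2.resize(t[80:290,220:420],(571,600))[:,:,::-1])
E
```

```text
clock: 2.75
tcp_pos: [0.4484, -0.0899, 0.2227]
tcp_rot: [-0.025, 0.023, -0.706, 0.707]
force: [0.3, 0.5, 0.5]
gripper_width: 0.0469
clock: 3.65
tcp_pos: [0.4831, -0.0868, 0.2212]
tcp_rot: [0.023, -0.025, 0.707, -0.706]
force: [-6.8, 0.1, 5.1]
gripper_width: 0.0471
t 3.65 tcp plate mm [-132.3   -3.2] z 0.2212 toolfwd ang in plate -0.0004 tilt [-0.0027  0.0013] F plate [-6.77  0.54] 5.08 w 0.0471 q [-0.41  0.13  2.06  0.    0.95  1.09]
```

View pics/t1.png

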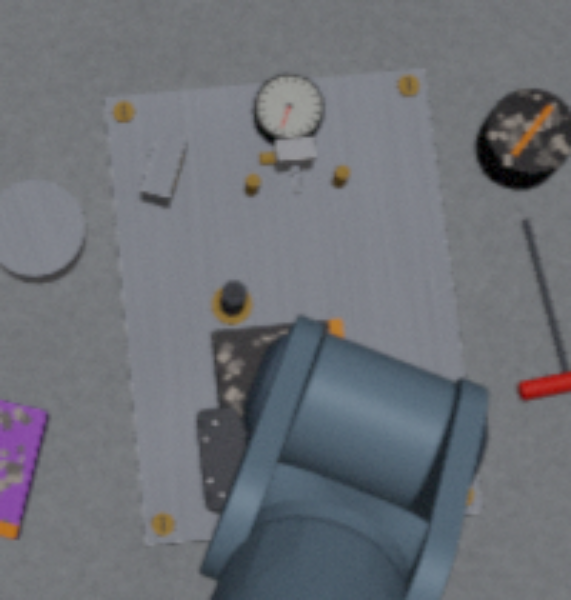

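The slab is now square to the plate, with its front-left corner at crop (213,330). The arm covers the rest, and the post stands just ahead of that corner. I'll check how far the corner overlaps the post before going on.

Run:
```python
from h import *
ct,cs=manip.get_calibration("top"),manip.get_calibration("side")
for u in((213,330),(343,321)): print(((plane(ct,[220+u[0]/571*200,80+u[1]/600*210],.04)[0,:2]-C0)@M0*1000).round(1))
s=manip.grab_frame("side");cv2.imwrite("pics/s1.png",cv2.resize(s[130:240,165:345],(800,489))[:,:,::-1])
state()
```

```text
[-23.9  61.9]
[-26.4 -37.7]
t 3.75 tcp plate mm [-131.9   -3.2] z 0.2212 toolfwd ang in plate -0.0008 tilt [-0.0003  0.0011] F plate [-2.51  0.15] 0.81 w 0.0468 q [-0.41  0.13  2.06  0.    0.94  1.09]
```

View pics/s1.png

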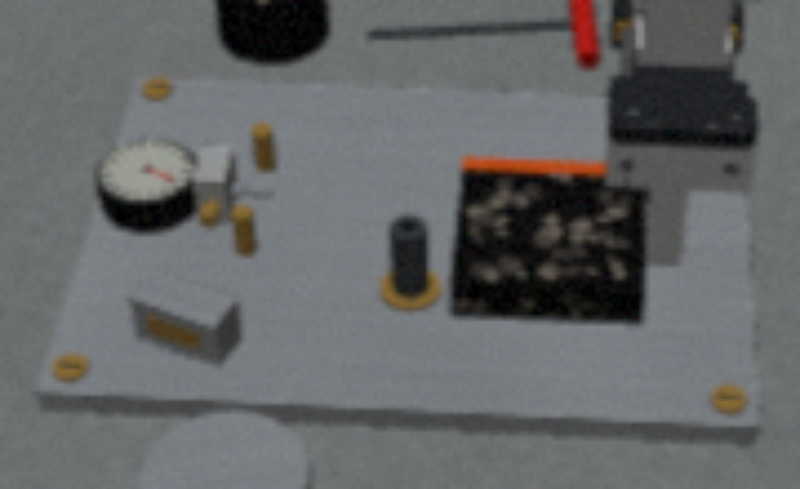

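In the side view the slab lies flat and square, about 14 mm short of the post. The fingers are behind it, and the orange side faces away from the camera. The post will meet the slab's front side about 33 mm left of its middle, which is good. I shift the fingers 8 mm left and push on to just short of the post.

```bash
python3 -m creep '[{"delta_rot":[0,0,0],"slide":[0.004,0,0],"grip":0.5},{"delta_rot":[0,0,0],"slide":[0,0,-0.008],"grip":0.5},{"delta_rot":[0,0,0],"slide":[-0.004,0,0],"grip":0.5},{"delta_rot":[0,0,0],"slide":[-0.003,0,0],"grip":0.5},{"delta_rot":[0,0,0],"slide":[-0.003,0,0],"grip":0.5},{"delta_rot":[0,0,0],"slide":[-0.003,0,0],"grip":0.5},{"delta_rot":[0,0,0],"slide":[-0.003,0,0],"grip":0.5}]'; python3 -c "from h import *;state()"
python3 -m creep '[{"delta_rot":[0,0,0],"slide":[-0.001,0,0],"grip":0.5},{"delta_rot":[0,0,0],"slide":[0,0,0],"grip":0.5}]'; python3 -c "from h import *;state()"
```

```text
clock: 4.45
tcp_pos: [0.4943, -0.0783, 0.2213]
tcp_rot: [0.023, -0.025, 0.707, -0.706]
force: [-6.8, -0.7, 4.6]
gripper_width: 0.047
t 4.45 tcp plate mm [-120.4    4.6] z 0.2213 toolfwd ang in plate -0.0006 tilt [-0.0035  0.0005] F plate [-6.81 -0.28] 4.59 w 0.047 q [-0.38  0.16  2.04 -0.    0.95  1.12]
clock: 4.65
tcp_pos: [0.4955, -0.0783, 0.2213]
tcp_rot: [0.023, -0.024, 0.707, -0.707]
force: [-4.5, 0.5, 3.2]
gripper_width: 0.047
t 4.65 tcp plate mm [-119.3    4.5] z 0.2213 toolfwd ang in plate -0.0008 tilt [-0.0019  0.0004] F plate [-4.46  0.81] 3.2 w 0.047 q [-0.38  0.16  2.04 -0.    0.95  1.12]
```

```bash
python3 -m creep '[{"delta_rot":[0,-0.06,0],"slide":[0.0008,0,0.0005],"grip":0.5},{"delta_rot":[0,-0.04,0],"slide":[-0.0014,0,0.0049],"grip":0.5},{"delta_rot":[0,-0.04,0],"slide":[-0.0014,0,0.0049],"grip":0.5},{"delta_rot":[0,-0.04,0],"slide":[-0.0014,0,0.0049],"grip":0.5},{"delta_rot":[0,-0.04,0],"slide":[-0.0014,0,0.0049],"grip":0.5},{"delta_rot":[0,-0.04,0],"slide":[-0.0014,0,0.0049],"grip":0.5},{"delta_rot":[0,-0.04,0],"slide":[-0.0014,0,0.0049],"grip":0.5}]'
python3 - <<'E'
from h import *
state()
s=manip.grab_frame("side");t=manip.grab_frame("top")
cv2.imwrite("pics/s2.png",np.hstack([cv2.resize(s[130:240,165:345],(450,275)),cv2.resize(t[100:270,250:400],(312,275))])[:,:,::-1])
E
```

```text
clock: 5.35
tcp_pos: [0.5098, -0.1057, 0.2213]
tcp_rot: [0.13, -0.129, 0.695, -0.695]
force: [-1.0, 0.3, -0.3]
gripper_width: 0.0468
t 5.35 tcp plate mm [-106.9  -23.8] z 0.2213 toolfwd ang in plate 0.3 tilt [0.0006 0.0003] F plate [-0.96  0.33] -0.34 w 0.0468 q [-0.42  0.2   1.99  0.    0.95  0.78]
```

View pics/s2.png

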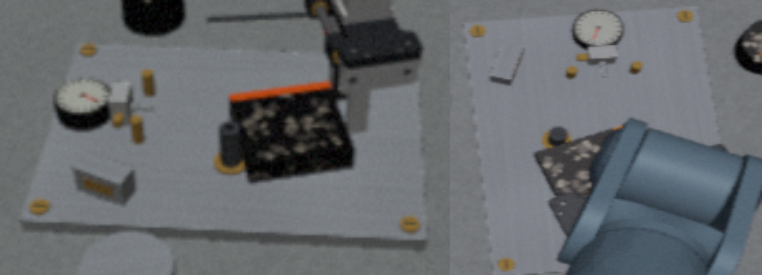

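The slab turns with its front side at the post. In the left half, the orange strip runs from about (232,98) to (330,88). I'll take the slab's angle and front corner from that strip and check them on picture s2.

```bash
cat >> h.py <<'E'
def strip(save=None,im=None):
    cs=manip.get_calibration("side");s=manip.grab_frame("side") if im is None else im
    if save: cv2.imwrite(save,cv2.resize(s[130:240,165:345],(800,489))[:,:,::-1])
    h=cv2.cvtColor(s,cv2.COLOR_RGB2HSV);m=cv2.inRange(h,(2,170,110),(14,255,255));m[:,:170]=0;m[:148]=0;m[240:]=0;m[:,345:]=0
    n,l,st,_=cv2.connectedComponentsWithStats(m);i=1+st[1:,4].argmax()
    w=(plane(cs,np.argwhere(l==i)[:,::-1],.04)[:,:2]-C0)@M0*1000
    d=cv2.fitLine(w.astype(np.float32),cv2.DIST_HUBER,0,.01,.01).ravel();c=d[2:];u=d[:2]
    if u@[1,1]<0:u=-u
    v=np.array([-u[1],u[0]]);q=(w-c)@u;lo,hi=np.percentile(q,[0.5,99.5]);wid=np.ptp(np.percentile((w-c)@v,[2,98]))
    F=c+hi*u+0.5*u;  # front end, middle of strip
    e=(w-c)@v; inner=np.percentile(e,2)
    ctr=F-50*u+ v*(50+inner)
    post=np.array([0,45])-ctr
    print("slab ang",np.arctan2(u[1],u[0]).round(4),"ctr",ctr.round(1),"striplen",(hi-lo).round(1),"wid",wid.round(1),"post in slab",[round(float(post@u),1),round(float(post@v),1)],"(want 60,35)")
    return ctr,np.arctan2(u[1],u[0])
E
python3 - <<'E'
from h import *
for n in ("side0",):
    strip(im=cv2.imread(f"pics/{n}.png")[:,:,::-1].copy())
strip();state()
E
```

```text
slab ang -0.1353 ctr [-101.4    6.5] striplen 95.8 wid 9.0 post in slab [95.3, 51.9] (want 60,35)
slab ang 0.2854 ctr [-55.4   8.5] striplen 95.7 wid 8.6 post in slab [63.4, 19.4] (want 60,35)
t 5.5 tcp plate mm [-106.6  -23.9] z 0.2216 toolfwd ang in plate 0.2975 tilt [ 0.0018 -0.0004] F plate [0.13 0.8 ] 0.83 w 0.0471 q [-0.42  0.2   1.99  0.    0.95  0.78]
```

The slab has slipped sideways along the post: the post is now at slab y = 19 mm and I want 35, because one flat push can't carry it right. I'll switch the grasp to straddle the rear-left corner, with one fingertip on the rear side and the other on the left side. Those two contacts plus the post give a determinate swing. Lift, open and reposition.

```bash
python3 -m creep '[{"delta_rot":[0,0,0],"slide":[0.005,0,0],"grip":0.5},{"delta_rot":[0,0,0],"slide":[0,-0.02,0],"grip":0.5},{"delta_rot":[0,0,0],"slide":[0,-0.02,0],"grip":0.5},{"delta_rot":[0,0,0],"slide":[0,-0.025,0],"grip":1},{"delta_rot":[0,0,0],"slide":[-0.0092,0,-0.0121],"grip":1},{"delta_rot":[0,0,0],"slide":[-0.0092,0,-0.0121],"grip":1},{"delta_rot":[0,0,0],"slide":[-0.0093,0,-0.0121],"grip":1}]'
python3 -m creep '[{"delta_rot":[0,0.0955,0],"slide":[0,0,0],"grip":1},{"delta_rot":[0,0.0955,0],"slide":[0,0,0],"grip":1},{"delta_rot":[0,0.0955,0],"slide":[0,0,0],"grip":1},{"delta_rot":[0,0.0955,0],"slide":[0,0,0],"grip":1},{"delta_rot":[0,0.0955,0],"slide":[0,0,0],"grip":1},{"delta_rot":[0,0.0955,0],"slide":[0,0,0],"grip":1},{"delta_rot":[0,0,0],"slide":[0,0,0],"grip":1}]'
python3 - <<'E'
from h import *
state();strip()
w=manip.grab_frame("wrist");cv2.imwrite("pics/w1.png",w[:,:,::-1])
E
```

```text
clock: 6.2
tcp_pos: [0.5175, -0.0619, 0.2851]
tcp_rot: [0.128, -0.13, 0.696, -0.695]
force: [0.6, -1.3, -0.7]
gripper_width: 0.0755
clock: 6.9
tcp_pos: [0.5175, -0.0623, 0.2849]
tcp_rot: [-0.073, 0.071, 0.704, -0.703]
force: [1.2, -0.6, 0.0]
gripper_width: 0.094
t 6.9 tcp plate mm [-96.2  19. ] z 0.2849 toolfwd ang in plate -0.2729 tilt [-0.0025  0.001 ] F plate [ 1.12 -0.7 ] 0.04 w 0.094 q [-0.34  0.09  1.97  0.    1.08  1.44]
slab ang 0.288 ctr [-54.7   8.9] striplen 76.6 wid 7.9 post in slab [62.8, 19.1] (want 60,35)
```

View pics/w1.png

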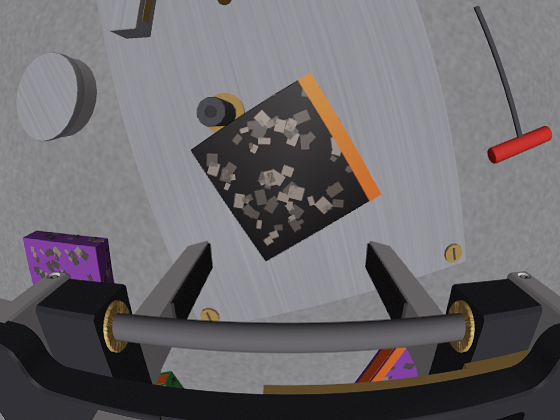

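The wrist view shows the slab clearly, with corners near (305,73), (192,150), (265,261) and (378,197). The post touches its front-left side, and the fingers hang to either side of its rear-left corner. I'll add a measurement of the orange strip through the wrist fisheye.

```bash
cat >> h.py <<'E'
def wplane(c,uv,z):
    uv=np.atleast_2d(uv).astype(float);a=(uv-[c['cx'],c['cy']])/c['fx'];r=np.linalg.norm(a,axis=1)+1e-9
    d=np.c_[a[:,0]/r*np.sin(r),-a[:,1]/r*np.sin(r),-np.cos(r)]@rot(c['orientation']).T
    o=np.array(c['origin']);return o+d*((z-o[2])/d[:,2])[:,None]
def wstrip(save=None):
    c=manip.get_calibration("wrist");s=manip.grab_frame("wrist")
    if save: cv2.imwrite(save,s[:,:,::-1])
    h=cv2.cvtColor(s,cv2.COLOR_RGB2HSV);m=cv2.inRange(h,(8,150,120),(24,255,255))
    best=None
    for k in cv2.findContours(m,0,1)[0]:
        if cv2.contourArea(k)<150: continue
        w=(wplane(c,k[:,0],.04)[:,:2]-C0)@M0*1000
        r=cv2.minAreaRect(w.astype(np.float32));L,W=max(r[1]),min(r[1])
        if L>60 and W<20 and np.abs(r[0]).max()<150:best=(r,L,W) if best is None or L>best[1] else best
    r,L,W=best;b=cv2.boxPoints(r);e=[b[1]-b[0],b[2]-b[1]];u=max(e,key=np.linalg.norm);u=u/np.linalg.norm(u)
    if u@[1,1]<0:u=-u
    v=np.array([-u[1],u[0]]);ctr=np.array(r[0])+v*(50-4.5);p=np.array([0,45])-ctr
    print("W slab ang",np.arctan2(u[1],u[0]).round(4),"ctr",ctr.round(1),"L,W",round(L,1),round(W,1),"post in slab",[round(float(p@u),1),round(float(p@v),1)],"(want 60,35)")
    o=manip.get_obs();q=((o['tcp_pos'][:2]-C0)@M0*1000)-ctr;print("  tcp in slab",round(float(q@u),1),round(float(q@v),1))
E
python3 -c "from h import *;wstrip();state()"
```

```text
W slab ang 0.2857 ctr [-54.    9.4] L,W 99.7 10.2 post in slab [61.8, 18.9] (want 60,35)
  tcp in slab -37.9 20.5
t 7.05 tcp plate mm [-96.1  18.4] z 0.2856 toolfwd ang in plate -0.2718 tilt [-0.0014  0.0005] F plate [0.01 0.58] -0.26 w 0.0937 q [-0.34  0.09  1.97  0.    1.08  1.44]
```

```bash
python3 -m creep '[{"delta_rot":[0,0,0],"slide":[0,0.016,0],"grip":1},{"delta_rot":[0,0,0],"slide":[0,0.016,0],"grip":1},{"delta_rot":[0,0,0],"slide":[0,0.016,0],"grip":1},{"delta_rot":[0,0,0],"slide":[0,0.016,0],"grip":1},{"delta_rot":[0,0,0],"slide":[-0.003,0,0.0024],"grip":1},{"delta_rot":[0,0,0],"slide":[-0.003,0,0.0024],"grip":1},{"delta_rot":[0,0,0],"slide":[-0.003,0,0.0024],"grip":1},{"delta_rot":[0,0,0],"slide":[-0.003,0,0.0024],"grip":1}]'; python3 -c "from h import *;state()"
python3 -m creep '[{"delta_rot":[0,0,0],"slide":[-0.003,0,0.0024],"grip":1},{"delta_rot":[0,0,0],"slide":[-0.003,0,0.0024],"grip":1}]'; python3 -c "from h import *;state();wstrip()"
```

```text
clock: 7.85
tcp_pos: [0.5269, -0.0749, 0.2224]
tcp_rot: [-0.074, 0.07, 0.704, -0.702]
force: [-8.1, 6.5, 4.7]
gripper_width: 0.0936
t 7.85 tcp plate mm [-87.8   5.8] z 0.2224 toolfwd ang in plate -0.273 tilt [-0.0057  0.0033] F plate [-7.64  7.05] 4.7 w 0.0936 q [-0.35  0.22  1.96  0.    0.97  1.42]
clock: 8.05
tcp_pos: [0.5313, -0.0806, 0.222]
tcp_rot: [-0.075, 0.07, 0.704, -0.703]
force: [-7.0, 4.7, 1.8]
gripper_width: 0.0939
t 8.05 tcp plate mm [-83.7  -0.2] z 0.222 toolfwd ang in plate -0.2725 tilt [-0.0068  0.0031] F plate [-6.7   5.16] 1.79 w 0.0939 q [-0.36  0.23  1.95  0.    0.97  1.41]
W slab ang 0.2996 ctr [-48.8  -2.5] L,W 100.2 10.2 post in slab [60.7, 30.9] (want 60,35)
  tcp in slab -32.4 11.8
```

```bash
python3 -m creep '[{"delta_rot":[0,-0.05,0],"slide":[-0.0034,0,0.0033],"grip":1},{"delta_rot":[0,-0.05,0],"slide":[-0.0034,0,0.0033],"grip":1},{"delta_rot":[0,-0.05,0],"slide":[-0.0034,0,0.0033],"grip":1},{"delta_rot":[0,-0.05,0],"slide":[-0.0034,0,0.0033],"grip":1}]'; python3 -c "from h import *;state()"
python3 -m creep '[{"delta_rot":[0,-0.05,0],"slide":[-0.0034,0,0.0033],"grip":1},{"delta_rot":[0,-0.05,0],"slide":[-0.0034,0,0.0033],"grip":1}]'; python3 -c "from h import *;state();wstrip()"
```

```text
clock: 8.5
tcp_pos: [0.5438, -0.0964, 0.2223]
tcp_rot: [-0.002, 0.0, 0.707, -0.707]
force: [-1.9, 0.6, -1.7]
gripper_width: 0.0937
t 8.5 tcp plate mm [-72.3 -16.8] z 0.2223 toolfwd ang in plate -0.0716 tilt [-0.0025  0.0004] F plate [-1.9   0.72] -1.7 w 0.0937 q [-0.38  0.26  1.91 -0.    0.97  1.19]
clock: 8.7
tcp_pos: [0.5508, -0.1029, 0.2223]
tcp_rot: [0.033, -0.035, 0.706, -0.706]
force: [-3.3, 0.7, -2.0]
gripper_width: 0.0943
t 8.7 tcp plate mm [-65.8 -23.8] z 0.2223 toolfwd ang in plate 0.0284 tilt [-0.0025  0.0002] F plate [-3.24  0.89] -1.97 w 0.0943 q [-0.39  0.28  1.89 -0.    0.98  1.09]
W slab ang 0.5807 ctr [-32.5 -17. ] L,W 100.2 10.3 post in slab [61.2, 34.0] (want 60,35)
  tcp in slab -31.4 12.0
```

```bash
python3 -m creep '[{"delta_rot":[0,-0.05,0],"slide":[-0.0037,0,0.0031],"grip":1},{"delta_rot":[0,-0.05,0],"slide":[-0.0037,0,0.0031],"grip":1},{"delta_rot":[0,-0.05,0],"slide":[-0.0037,0,0.0031],"grip":1},{"delta_rot":[0,-0.05,0],"slide":[-0.0037,0,0.0031],"grip":1}]'; python3 -c "from h import *;state();wstrip()"
python3 -m creep '[{"delta_rot":[0,-0.05,0],"slide":[-0.0037,0,0.0031],"grip":1},{"delta_rot":[0,-0.05,0],"slide":[-0.0037,0,0.0031],"grip":1}]'; python3 -c "from h import *;state();wstrip('pics/w2.png')"
```

```text
clock: 9.15
tcp_pos: [0.5668, -0.1127, 0.2224]
tcp_rot: [0.102, -0.107, 0.7, -0.699]
force: [-8.8, -1.2, 3.9]
gripper_width: 0.0937
t 9.15 tcp plate mm [-50.4 -34.6] z 0.2224 toolfwd ang in plate 0.2287 tilt [-0.0063 -0.0001] F plate [-8.87 -0.56] 3.88 w 0.0937 q [-0.39  0.31  1.84 -0.    0.99  0.88]
W slab ang 0.7903 ctr [-20.3 -21.3] L,W 100.1 10.4 post in slab [61.4, 32.2] (want 60,35)
  tcp in slab -30.5 11.4
clock: 9.4
tcp_pos: [0.5758, -0.1164, 0.2224]
tcp_rot: [0.137, -0.142, 0.693, -0.693]
force: [-9.9, -2.2, 3.6]
gripper_width: 0.094
t 9.4 tcp plate mm [-41.8 -39. ] z 0.2224 toolfwd ang in plate 0.3289 tilt [-0.0061 -0.0008] F plate [-10.03  -1.57] 3.65 w 0.094 q [-0.39  0.33  1.82 -0.    1.    0.78]
W slab ang 0.8981 ctr [-13.2 -22.9] L,W 100.1 10.3 post in slab [61.3, 31.9] (want 60,35)
  tcp in slab -30.2 11.6
```

View pics/w2.png

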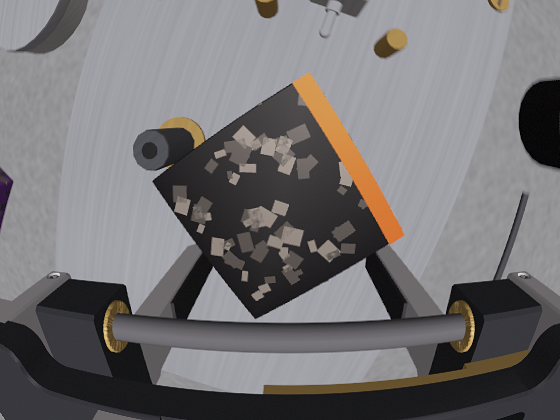

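The slab is flat with the post (160,148) on its side, and the wrist force shows it bearing on the post. Both fingertips are on its rear and left sides, and the studs are still clear of it. I continue the swing.

```bash
python3 -m creep '[{"delta_rot":[0,-0.05,0],"slide":[-0.0035,0,0.0034],"grip":1},{"delta_rot":[0,-0.05,0],"slide":[-0.0035,0,0.0034],"grip":1},{"delta_rot":[0,-0.05,0],"slide":[-0.0035,0,0.0034],"grip":1},{"delta_rot":[0,-0.05,0],"slide":[-0.0035,0,0.0034],"grip":1}]'; python3 -c "from h import *;state();wstrip()"
python3 -m creep '[{"delta_rot":[0,-0.05,0],"slide":[-0.0034,0,0.0034],"grip":1},{"delta_rot":[0,-0.05,0],"slide":[-0.0034,0,0.0034],"grip":1},{"delta_rot":[0,-0.05,0],"slide":[-0.0034,0,0.0034],"grip":1},{"delta_rot":[0,-0.05,0],"slide":[-0.0034,0,0.0034],"grip":1}]'; python3 -c "from h import *;state();wstrip()"
```

```text
clock: 9.85
tcp_pos: [0.5949, -0.1224, 0.2225]
tcp_rot: [-0.206, 0.209, -0.676, 0.676]
force: [-4.7, -2.5, -1.1]
gripper_width: 0.0939
t 9.85 tcp plate mm [-23.1 -46.2] z 0.2225 toolfwd ang in plate 0.5281 tilt [-0.0032 -0.0012] F plate [-4.9 -2.2] -1.1 w 0.0939 q [-0.39  0.37  1.77 -0.    1.01  0.59]
W slab ang 1.1048 ctr [  2.3 -24.7] L,W 100.2 10.2 post in slab [61.3, 33.3] (want 60,35)
  tcp in slab -30.4 12.4
clock: 10.3
tcp_pos: [0.6145, -0.1244, 0.2228]
tcp_rot: [-0.273, 0.274, -0.652, 0.652]
force: [-2.0, -0.7, -1.7]
gripper_width: 0.0937
t 10.3 tcp plate mm [ -3.7 -49.5] z 0.2228 toolfwd ang in plate 0.7263 tilt [-0.     -0.0006] F plate [-2.01 -0.52] -1.69 w 0.0937 q [-0.38  0.41  1.71 -0.    1.02  0.4 ]
W slab ang 1.3071 ctr [ 17.6 -23.4] L,W 100.1 10.2 post in slab [61.4, 34.9] (want 60,35)
  tcp in slab -30.7 13.3
```

```bash
python3 -m creep '[{"delta_rot":[0,-0.05,0],"slide":[-0.0035,0,0.003],"grip":1},{"delta_rot":[0,-0.05,0],"slide":[-0.0035,0,0.003],"grip":1},{"delta_rot":[0,-0.05,0],"slide":[-0.0035,0,0.003],"grip":1}]'; python3 -c "from h import *;state();wstrip()"
python3 -m creep '[{"delta_rot":[0,-0.05,0],"slide":[-0.0035,0,0.003],"grip":1},{"delta_rot":[0,-0.05,0],"slide":[-0.0035,0,0.003],"grip":1}]'; python3 -c "from h import *;state();wstrip('pics/w3.png')"
```

```text
clock: 10.65
tcp_pos: [0.6282, -0.1226, 0.2229]
tcp_rot: [-0.321, 0.322, -0.629, 0.63]
force: [-2.1, -2.0, -0.0]
gripper_width: 0.0941
t 10.65 tcp plate mm [ 10.1 -48.7] z 0.2229 toolfwd ang in plate 0.8759 tilt [ 0.0001 -0.0013] F plate [-2.23 -1.83] -0.02 w 0.0941 q [-0.37  0.44  1.68 -0.    1.03  0.26]
W slab ang 1.4555 ctr [ 27.4 -19.8] L,W 100.3 10.5 post in slab [61.2, 34.6] (want 60,35)
  tcp in slab -30.6 13.4
clock: 10.9
tcp_pos: [0.637, -0.1203, 0.223]
tcp_rot: [-0.352, 0.353, -0.613, 0.613]
force: [-3.1, -2.6, 0.0]
gripper_width: 0.0939
t 10.9 tcp plate mm [ 19. -47.] z 0.223 toolfwd ang in plate 0.9754 tilt [-0.0002 -0.0015] F plate [-3.23 -2.42] 0.05 w 0.0939 q [-0.36  0.45  1.66 -0.    1.03  0.17]
W slab ang 1.5598 ctr [ 33.2 -16.8] L,W 100.2 10.7 post in slab [61.4, 33.9] (want 60,35)
  tcp in slab -30.3 13.4
```

View pics/w3.png

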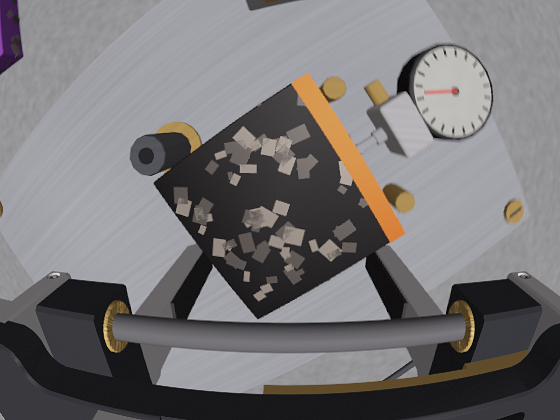

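The slab is almost square, with its orange side about 1–2 mm short of both studs, at (334,88) and (400,198). The plunger is touched, the post is in contact, and the fingers are clear of the gauge. I press towards plate +x in millimetre steps and watch the force.

```bash
python3 -m creep '[{"delta_rot":[0,0,0],"slide":[-0.0007,0,0.0007],"grip":1},{"delta_rot":[0,0,0],"slide":[-0.0006,0,0.0008],"grip":1}]'; python3 -c "from h import *;state();wstrip()"
python3 -m creep '[{"delta_rot":[0,0,0],"slide":[-0.0003,0,0.0004],"grip":1},{"delta_rot":[0,0,0],"slide":[0,0,0],"grip":1}]'; python3 -c "from h import *;state();wstrip()"
```

```text
clock: 11.15
tcp_pos: [0.6383, -0.12, 0.2228]
tcp_rot: [0.351, -0.354, 0.613, -0.613]
force: [-9.0, -4.7, 3.3]
gripper_width: 0.0939
t 11.15 tcp plate mm [ 20.4 -46.8] z 0.2228 toolfwd ang in plate 0.9747 tilt [-0.0034 -0.0017] F plate [-9.27 -4.08] 3.27 w 0.0939 q [-0.36  0.45  1.65 -0.    1.04  0.17]
W slab ang 1.5666 ctr [ 33.8 -16.5] L,W 100.2 10.6 post in slab [61.4, 34.1] (want 60,35)
  tcp in slab -30.4 13.3
clock: 11.4
tcp_pos: [0.6385, -0.1201, 0.2227]
tcp_rot: [0.351, -0.354, 0.613, -0.613]
force: [-7.2, -4.4, 3.9]
gripper_width: 0.0943
t 11.4 tcp plate mm [ 20.6 -46.9] z 0.2227 toolfwd ang in plate 0.9748 tilt [-0.0046 -0.0016] F plate [-7.44 -3.95] 3.92 w 0.0943 q [-0.36  0.46  1.65 -0.    1.04  0.17]
W slab ang 1.5682 ctr [ 33.7 -16.6] L,W 100.2 10.7 post in slab [61.5, 33.9] (want 60,35)
  tcp in slab -30.3 13.0
```

```bash
python3 -m creep '[{"delta_rot":[0,0,0],"slide":[-0.0005,0,0.0007],"grip":1},{"delta_rot":[0,0,0],"slide":[0,0,0],"grip":1}]'; python3 -c "from h import *;state();wstrip()"
python3 -m creep '[{"delta_rot":[0,0,0],"slide":[-0.0003,0,0.0004],"grip":1},{"delta_rot":[0,0,0],"slide":[0,0,0],"grip":1}]'; python3 -c "from h import *;state();wstrip()"
```

```text
clock: 11.65
tcp_pos: [0.6391, -0.12, 0.2226]
tcp_rot: [0.35, -0.355, 0.614, -0.612]
force: [-10.2, -4.3, 4.8]
gripper_width: 0.0937
t 11.65 tcp plate mm [ 21.1 -46.9] z 0.2226 toolfwd ang in plate 0.9752 tilt [-0.0065 -0.0015] F plate [-10.46  -3.62] 4.79 w 0.0937 q [-0.36  0.46  1.65 -0.    1.04  0.17]
W slab ang 1.5654 ctr [ 33.9 -16.5] L,W 100.2 10.7 post in slab [61.3, 34.2] (want 60,35)
  tcp in slab -30.5 12.6
clock: 11.9
tcp_pos: [0.6393, -0.12, 0.2225]
tcp_rot: [0.35, -0.355, 0.614, -0.612]
force: [-13.0, -5.8, 5.2]
gripper_width: 0.0945
t 11.9 tcp plate mm [ 21.4 -46.9] z 0.2225 toolfwd ang in plate 0.9754 tilt [-0.0077 -0.0015] F plate [-13.33  -4.9 ] 5.24 w 0.0945 q [-0.36  0.46  1.65 -0.    1.04  0.17]
W slab ang 1.5656 ctr [ 33.9 -16.5] L,W 100.1 10.7 post in slab [61.3, 34.2] (want 60,35)
  tcp in slab -30.5 12.3
```

Force rises at constant slab pose, so the slab is seated. I hold about 13 N for a moment, then check relative to the studs from the same camera.

```bash
python3 -m creep '[{"delta_rot":[0,0,0],"slide":[0,0,0],"grip":1},{"delta_rot":[0,0,0],"slide":[0,0,0],"grip":1},{"delta_rot":[0,0,0],"slide":[0,0,0],"grip":1},{"delta_rot":[0,0,0],"slide":[0,0,0],"grip":1}]'; python3 -c "
from h import *;state();wstrip('pics/w4.png')
s=cv2.imread('pics/w4.png');cv2.imwrite('pics/w4c.png',cv2.resize(s[40:260,260:500],None,fx=2.7,fy=2.7,interpolation=2))"
```

```text
clock: 12.35
tcp_pos: [0.6393, -0.1201, 0.2225]
tcp_rot: [0.35, -0.355, 0.614, -0.612]
force: [-12.6, -5.9, 6.1]
gripper_width: 0.0943
t 12.35 tcp plate mm [ 21.4 -46.9] z 0.2225 toolfwd ang in plate 0.9753 tilt [-0.0076 -0.0015] F plate [-12.96  -5.01] 6.09 w 0.0943 q [-0.36  0.46  1.65 -0.    1.04  0.17]
W slab ang 1.5655 ctr [ 33.9 -16.5] L,W 100.1 10.7 post in slab [61.3, 34.2] (want 60,35)
  tcp in slab -30.5 12.3
```

View pics/w4c.png

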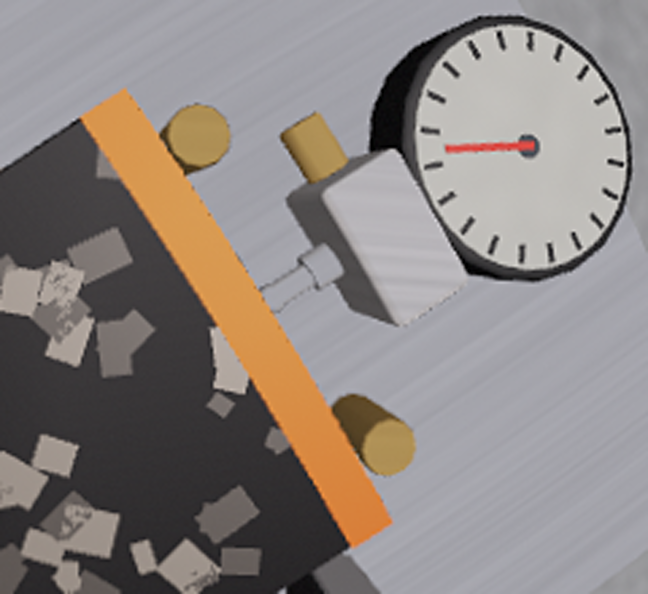

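The crop shows the orange edge flush against both studs, left (165,140) and right (345,430), with the plunger pushed in between them. I back off diagonally, lift, and measure again.

```bash
python3 -m creep '[{"delta_rot":[0,0,0],"slide":[0.001,0,-0.0002],"grip":1},{"delta_rot":[0,0,0],"slide":[0.001,0,-0.0002],"grip":1},{"delta_rot":[0,0,0],"slide":[0.002,0,-0.0004],"grip":1},{"delta_rot":[0,0,0],"slide":[0.004,0,-0.0008],"grip":1},{"delta_rot":[0,0,0],"slide":[0.004,0,-0.0008],"grip":1},{"delta_rot":[0,0,0],"slide":[0,-0.02,0],"grip":1},{"delta_rot":[0,0,0],"slide":[0,-0.03,0],"grip":1},{"delta_rot":[0,0,0],"slide":[0,-0.03,0],"grip":1},{"delta_rot":[0,0,0],"slide":[0,0,0],"grip":1}]'; python3 -c "
from h import *;state();wstrip('pics/w5.png')
s=cv2.imread('pics/w5.png');cv2.imwrite('pics/w5c.png',cv2.resize(s[20:300,120:500],(800,590),interpolation=2))"
```

```text
clock: 13.3
tcp_pos: [0.6343, -0.1292, 0.3082]
tcp_rot: [-0.355, 0.35, -0.61, 0.616]
force: [0.1, -0.1, 0.2]
gripper_width: 0.0939
t 13.3 tcp plate mm [ 15.8 -55.7] z 0.3082 toolfwd ang in plate 0.9748 tilt [ 0.0103 -0.0037] F plate [ 0.06 -0.15] 0.16 w 0.0939 q [-0.38  0.33  1.63  0.    1.16  0.15]
W slab ang 1.5657 ctr [ 33.6 -16. ] L,W 99.4 10.7 post in slab [60.8, 34.0] (want 60,35)
  tcp in slab -39.5 18.4
```

View pics/w5c.png

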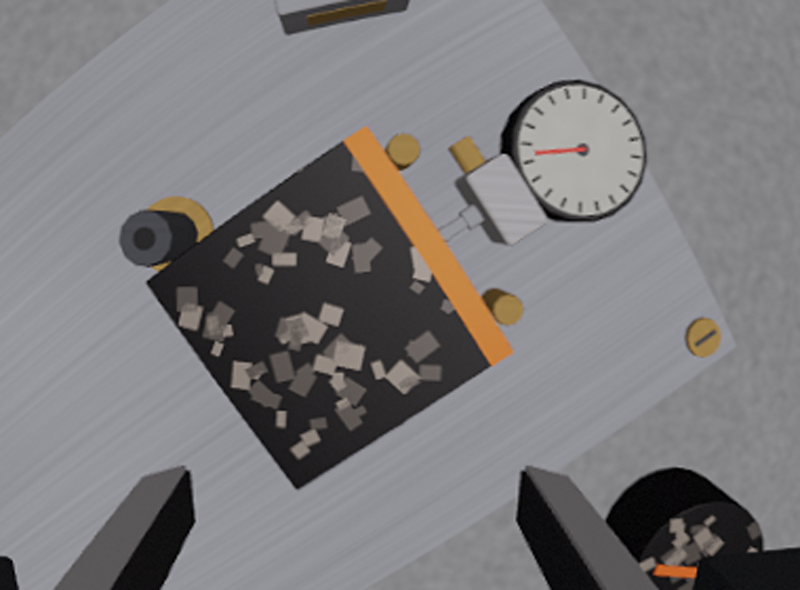

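The slab remains flush on both studs and against the post after release, and the core and set block look undisturbed. One last check references the slab against the stud and post tops in this same picture, to cancel calibration bias.

```bash
python3 -c "
from h import *
c=manip.get_calibration('wrist')
for n,u,z in(('studL',(404,150),.043),('studR',(508,307),.043),('post',(145,238),.060),('slabL',(367,128),.04),('slabR',(512,350),.04),('slabrearL',(148,282),.04)):
    print(n,((wplane(c,[120+u[0]*.475,20+u[1]*.4746],z)[0,:2]-C0)@M0*1000).round(1))
strip();state()"
```

```text
studL [87.9 18.8]
studR [ 88.4 -48.7]
post [-1.4 44. ]
slabL [81.8 32.8]
slabR [ 81.6 -64. ]
slabrearL [-15.4  33.3]
slab ang 1.5654 ctr [ 35.8 -17.9] striplen 97.9 wid 11.0 post in slab [62.7, 36.1] (want 60,35)
t 13.4 tcp plate mm [ 14.4 -55. ] z 0.3031 toolfwd ang in plate 0.9752 tilt [ 0.0022 -0.0007] F plate [ 0.15 -0.22] 0.46 w 0.094 q [-0.38  0.34  1.64  0.    1.16  0.15]
```

```bash
python3 -c "from cell import manip;print(manip.hand_in())"
```

```text
the job is handed in; nothing more can be done
None
```

The slab is home with its orange side on both studs and its neighbouring side on the post. I handed the job in at about 13.4 s; no verdict was reported.

**What I did:** I pushed the slab square and up to the post. A flat push on the rear side let it slip sideways along the post. I re-placed the open fingers astride its rear-left corner, one tip on the rear side and the other on the left side. I then swung it round the post to square and pressed it onto the studs at about 13 N by the wrist force, along plate x, held for about 0.4 s. Then I backed off and lifted clear.

**Last checks, after release:**
- **Studs:** the orange edge was 6.4 mm from the stud axes (6.0 is flush) in the wrist picture. This matches the pose not changing as the force rose.
- **Squareness:** the slab measured 1.566 rad against the ideal 1.571, so within 0.005 rad.
- **Post:** the slab's side was within about 1 mm of touching it.
- **Force:** the highest wrist reading was about 13 N along x (about 15 N in all), but I only sampled it at the end of moves, so brief peaks in between were not seen. Post contact force was not measured directly; I inferred it from the wrist force and the unchanged distance to the post.
- **Plunger:** I judged its travel only by eye and from the slab being flush.

**Where they disagreed:** absolute slab centres differed by 2 mm between cameras: wrist (33.6, -16.0), side (35.8, -17.9), target (35, -15) mm. The wrist view placed the studs about 3 mm short of their known x. Because of that bias, I relied on the distances measured relative to the studs and post.

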